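# Unlock the parts carousel and hold the red jar at the front

### The job

The parts carousel is locked by the orange clip: pull the clip straight up off its rail, against the sprung catch, and put it down in the blue tray. Then turn the carousel by its black bar handle until the red-lidded jar stands at the front of the stand, straight behind the rail where the clip was, and finish still gripping the handle, keeping the carousel still there (a spring turns it back if it is let go). Leave the jars standing in their bays and do not disturb the other things.

Things in the scene. Friction and masses are not known exactly. Their poses are not given: they have to be found in the camera images.
- stand: Fixed dark steel base of the carousel: round plate 260 mm across, 12 mm thick. Origin: centre of its underside, on the turning axis, at bench height. Its own -x axis is the front (towards the robot, within 0.4 rad; place and yaw vary), z up. On a foot at the front stands the aluminium rail that carries the clip; a yellow strip lies before it
- clip: Orange lock clip, 65 to 105 g, astride the rail: legs 26 mm long, roof 30 mm wide, on top a grip tab 14 (x) by 26 (y) mm, z = 34 to 76 mm, pinched across the 26 mm. Origin: centre of its underside, 24 mm above the bench at the start; axes as the stand's. A tongue at its foot (x to 25 mm) locks the carousel. It comes free after 30 mm straight up; the catch resists with 5 to 10 N
- tray: Fixed blue open tray, 140 by 140 mm, walls 30 mm high and 4 mm thick, floor about 4 mm. Origin: centre of its underside. The clip is put down inside it, in any attitude
- front_spot (a point): Point fixed on the stand, 80 mm in front of the turning axis (stand x = -80 mm, y = 0) and 22 mm above the bench: the foot of the jar that stands at the front
- jar_red: The wanted jar: clear, red lid, 48 mm across, 64 mm high, about 0.15 kg, standing loose in a carousel bay (2 mm play) with its foot 22 mm above the bench. Origin: centre of its underside. At the start it stands 40 or 80 degrees to the left or right of the front; it rides along when the carousel turns
- jar_white: Jar like the red one, with a white lid, in another of those four bays; stays in its bay. Origin: centre of its underside
- jar_blue: Jar like the red one, with a blue lid, in another of those four bays; stays in its bay. Origin: centre of its underside
- jar_green: Jar like the red one, with a green lid, in another of those four bays; stays in its bay. Origin: centre of its underside
- tape: Black tape roll, 100 mm across, 48 mm high, lying flat; leave alone. Origin: centre of its underside
- spray_can: Spray can, 52 mm across, 150 mm high; leave alone. Origin: centre of its underside
- pattern_disc: Steel pattern disc, 66 mm across, 7 mm thick, lying flat; leave alone. Origin: centre of its underside
- screwdriver: Screwdriver with red handle, lying flat, about 200 mm long; leave alone. Origin on its underside, near the middle
- fixings_box: Cardboard box 90 x 60 x 40 mm; leave alone. Origin: centre of its underside
- mug: White mug, 80 mm across, 90 mm high; leave alone. Origin: centre of its underside
- rail_top (a point): Middle of the rail's top edge: 140 mm before the turning axis (stand x = -140 mm), 50 mm above the bench. The rail is an upright plate 6 mm thick (stand x) and 64 mm long (stand y). Stops on it 18 mm either side of the middle, 56 mm above the bench, keep the clip from sliding along. A sprung steel roller in its front face is the catch
- handle_mid (a point): Middle of the black bar handle, on the turning axis, 136 mm above the bench. The bar tops the carousel's 12 mm thick post and turns with it: 80 mm long, 14 mm thick, 36 mm high, underside 118 mm and top 154 mm above the bench, above all the jars. It lies along the carousel's own x axis
- carousel: Grey turning part, 248 mm across. Origin on the turning axis, 14 mm above the bench; axes parallel to the stand's when home (start), x along the handle. Turns 2 rad either way; a light spring (0.05 Nm per rad) turns it home when let go; locked at home by the clip. Nine bays, 40 degrees apart, 80 mm from the axis: front one empty at the start, the rear four hold fixed grey-lidded jars

How it is judged:
On the way, in this order (a step that is already met when the one before it is completed fails the run):
1. the clip is lifted clear of the rail (z of clip in the frame of stand above 0.056 m and contact force between the fingers and clip above 0.5 N), for 0.1 s.
2. the clip lies let go in the tray (x of clip in the frame of tray between -0.066 and 0.066 m and y of clip in the frame of tray between -0.066 and 0.066 m and z of clip in the frame of tray below 0.085 m and linear speed of clip below 0.05 m/s and contact force between the fingers and clip below 0.3 N), for 0.2 s.
At the end, for the whole second after the job is handed in: The red jar's centre is within 12 mm of the front spot, brought there by turning the carousel (at least 0.5 rad from home), the carousel is still (under 0.06 rad/s) with the fingers bearing on the bar handle with more than 2 N in all, and the clip lies at rest and let go inside the tray (all of step 2 and horizontal distance between jar_red and front_spot below 0.012 m and angle between the x axis of carousel and the x axis of stand, either way round above 0.5 rad and angular speed of carousel below 0.06 rad/s and contact force between the fingers and carousel_c0 above 2 N); the arm keeps its last pose, push and grip.
It fails at once if a jar is tipped (over 0.5 rad) or lifted out of its bay (angle between any of jar_red, jar_white, jar_blue, jar_green's own z axis and vertical above 0.5 rad or height (world z) of any of jar_red, jar_white, jar_blue, jar_green above 0.05 m).
It fails at once if a bystander is moved more than 40 mm (distance of any of tape, spray_can, pattern_disc, screwdriver, fixings_box, mug from where it was at the start of the episode above 0.04 m).
It also fails if it takes over 56 s, if anything falls off the work surface, if the arm or the gripper's body presses on something with over 40 N, if the wrist force passes 120 N, or if a joint passes its speed limit or range.

### The arm

A 6-joint arm with a two-finger parallel gripper is mounted at the origin on the work surface. World frame = base frame: x ahead of the robot, y to its left, z up, the work surface at z = 0. Lengths are in m, angles in rad, forces in N, time in s.
With the tool pointing down it reaches from about 0.3 to 0.875 m from the base axis. Payload 6.4 kg.
Tool frame: the origin (TCP) lies at the very end of the fingers, on their centre line; the grasp point (between the pads) lies 19 mm behind it; z points along the fingers, x is the direction in which the jaws open and shut, and the axes are right-handed (so a half turn about z gives the same grasp; the last joint's range is limited). The gripper opens to 88 mm and grips with 3 to 60 N. Pads are 18 mm wide; open, the fingers measure 123 mm over their backs; the gripper's body (75 mm by 187 mm) begins 45 mm behind the grasp point.
Start: joints at [-1.413, 0.181, 1.607, -0, 1.354, -0.206], TCP at [0.205, -0.537, 0.239] pointing down, gripper open.
Joint ranges: [-2.99, 2.99], [-0.89, 2.07], [0.3, 2.58], [-1.14, 4.28], [0, 2.63], [-3.12, 3.12]. Speed limits (rad/s): [2.57, 2.57, 3.01, 3.14, 3.14, 3.14].

### API

Orientations are given as a rotation vector (axis times angle).
In Python, from rig import env gives the robot as it stands.
- The arm moves only by the shell command python3 -m crank 'ROWS' [FORCE]. ROWS is JSON, a list that holds one entry, the list of rows, each a list of 5 numbers: the opening in per cent of the stroke, from 0 (shut) to 100 (fully open), then the shift along the world's x, y, z in cm, then the turn about the world's z in rad. A call has 1 to 12 rows; each row is the pose to reach, as a shift and turn from the pose measured when the call began; what a row does not reach only later rows make up. A row lasts 1/8 s, in which the tool goes at most 62.5 mm and 10.7 degrees, less where a joint would pass 70% of its speed; a pose out of reach is approached as far as the arm can. A call with a gripper value outside its range is refused whole. The fingers move at their own pace and stop on an object; FORCE is the grip in N (left out, the last holds). Time passes only in rows, so rows that repeat a pose let the fingers close. It gives the time, the measured TCP pose, the force and the opening at its end, in the units of the state.
- env.observe(): the state, without advancing time (a new reading comes with each control period).
- env.get_image(name): name is "scene" or "top"; returns the picture (480x640x3 uint8, red, green, blue); there is no depth.
- env.camera_info(name): a dict with "fx", "fy", "cx", "cy" (pixels), "k1" (the pictures are not rectified: a ray, as slopes to the right and down, at radius r is drawn at 1 + k1 r^2 times it, then the intrinsics apply), "T" (4x4, takes a point from camera to world coordinates). Camera axes: x right, y up, looking along -z (the intrinsics and any distortion apply to the point x, -y, -z); pixel columns grow to the right and rows downward; lengths in m; the calibration is good to about 2 mm. A picture is of the moment at which its call begins. camera_info takes no time and is no camera call.
- env.finish_job(): hands the job in, once; it reports no verdict.
The state is a dict: "t": time; "joint_positions": joint angles; "dq": joint speeds; "joint_efforts": joint torques, N m; "position": TCP position; "ee_rot": TCP orientation; "contact_force": force on the tool from outside, world axes, zero at the start; "moment": the same for the moment, N m; "opening": finger opening in m.
Only numpy, scipy, OpenCV 4.12 (cv2) and the standard library are available. Lean on these libraries where they do the work, as an engineer would, in place of code of your own. Each camera call takes 0.05 s, during which the arm holds its last target. There are 200 camera calls.

## Working session

There is one attempt and no reset: what is moved stays moved. The work goes in short steps, Python scripts to look and compute and a shell command to move; the robot and the scene stay as the last step left them, time stands still between calls to the robot, and variables do not carry over. Pictures are saved under pics/ and viewed, about 8 in all and at most 12, crops included, and the job is handed in when it is done.

```bash
mkdir -p pics; ls; python3 - <<'E'
from rig import env
import cv2
for n in("scene","top"):
    cv2.imwrite(f"pics/{n}0.png",env.get_image(n)[:,:,::-1])
    i=env.camera_info(n);print(n,i)
o=env.observe();print(o)
E
```

```text
pics
scene {'fx': 531.2827691445553, 'fy': 531.2827691445553, 'cx': 329.9563471092768, 'cy': 232.27916379389887, 'k1': -0.13145075143126173, 'T': array([[-0.63604274, -0.52721784,  0.56346338,  1.47791613],
       [ 0.77163895, -0.43002101,  0.46867394,  0.74513441],
       [-0.00479217,  0.73288695,  0.68033356,  1.17773879],
       [ 0.        ,  0.        ,  0.        ,  1.        ]])}
top {'fx': 517.3412888769202, 'fy': 517.3412888769202, 'cx': 322.50040894259206, 'cy': 238.7338983735082, 'k1': 0.012310317362342603, 'T': array([[ 1.48572727e-02,  9.87501852e-01, -1.56905559e-01,
         4.04322512e-01],
       [-9.99885734e-01,  1.51108863e-02,  4.23523734e-04,
        -7.82832657e-03],
       [ 2.78921254e-03,  1.56881338e-01,  9.87613521e-01,
         1.27334533e+00],
       [ 0.00000000e+00,  0.00000000e+00,  0.00000000e+00,
         1.00000000e+00]])}
{'t': 0.1, 'joint_positions': array([-1.41331109e+00,  1.81451073e-01,  1.60785638e+00, -5.59146441e-06,
        1.35378401e+00, -2.06297685e-01]), 'dq': array([ 0.00047708, -0.00082432, -0.00304138,  0.00086612, -0.00199473,
       -0.0014427 ]), 'joint_efforts': array([ 3.59702090e-04, -4.34824491e+01, -3.42698121e+01,  7.05341832e-02,
        3.40253930e-02, -4.00841498e-05]), 'position': array([ 0.20453529, -0.53690691,  0.23793399]), 'ee_rot': array([-2.58574211e+00,  1.78234250e+00,  1.62928303e-03]), 'contact_force': array([-0.14983749,  0.00270608, -0.07397647]), 'moment': array([ 0.03675576, -0.00704543, -0.01550622]), 'opening': 0.08793687103650702}
```

View pics/scene0.png

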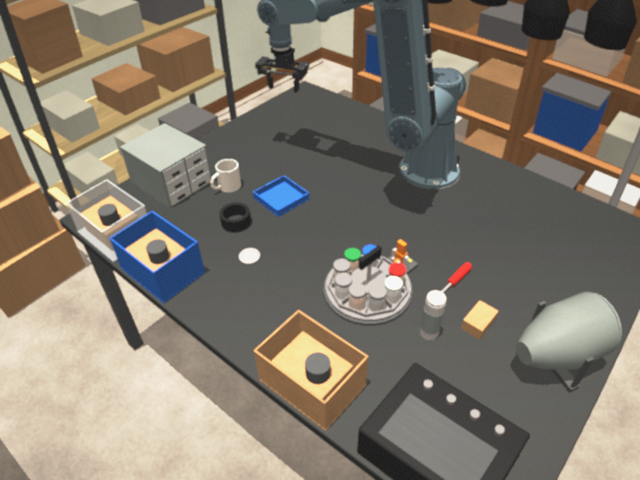

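View pics/top0.png

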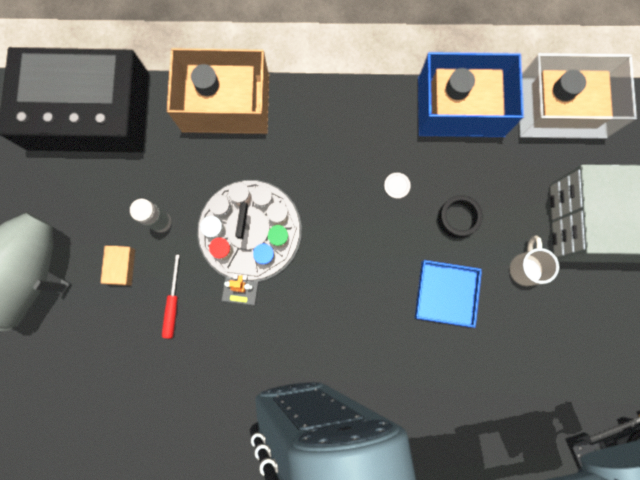

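The top view shows the stand centred near (249,230). The clip is at (238,286) and the tray at (449,293). The red jar at (219,247) is one bay left of the front, so the carousel needs +40° about z. I'll enlarge both views.

```bash
cat > h.py <<'E'
import numpy as np, cv2
from rig import env
def cam(n):
    i=env.camera_info(n);K=np.array([[i["fx"],0,i["cx"]],[0,i["fy"],i["cy"]],[0,0,1]]);d=np.array([i["k1"],0,0,0,0.]);return K,d,i["T"]
def back(n,uv,z):
    K,d,T=cam(n);p=cv2.undistortPoints(np.array([[uv]],float),K,d)[0,0]
    r=T[:3,:3]@[p[0],-p[1],-1];o=T[:3,3];return o+r*(z-o[2])/r[2]
def proj(n,P):
    K,d,T=cam(n);c=(np.atleast_2d(P)-T[:3,3])@T[:3,:3]*[1,-1,-1]
    return cv2.projectPoints(c,np.zeros(3),np.zeros(3),K,d)[0][:,0]
E
python3 - <<'E'
import cv2
a=cv2.imread("pics/top0.png")[175:310,190:310]
b=cv2.imread("pics/scene0.png")[225:325,315:425]
cv2.imwrite("pics/c1.png",cv2.resize(a,None,fx=4.4,fy=4.4,interpolation=3)) 
cv2.imwrite("pics/c2.png",cv2.resize(b,None,fx=6,fy=6,interpolation=3))
E
```

```text
(no output)
```

View pics/c1.png

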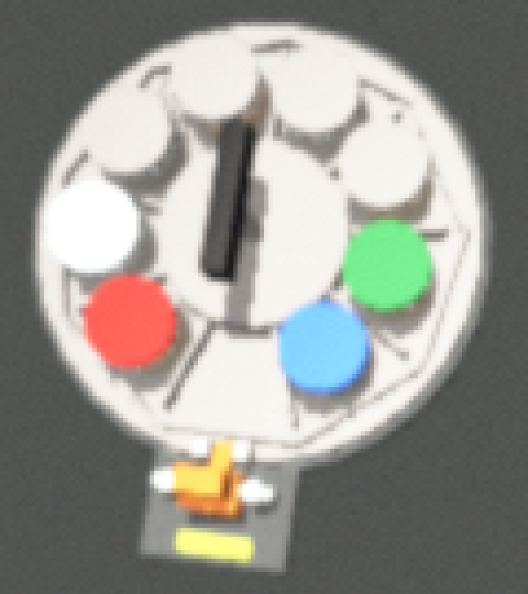

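View pics/c2.png

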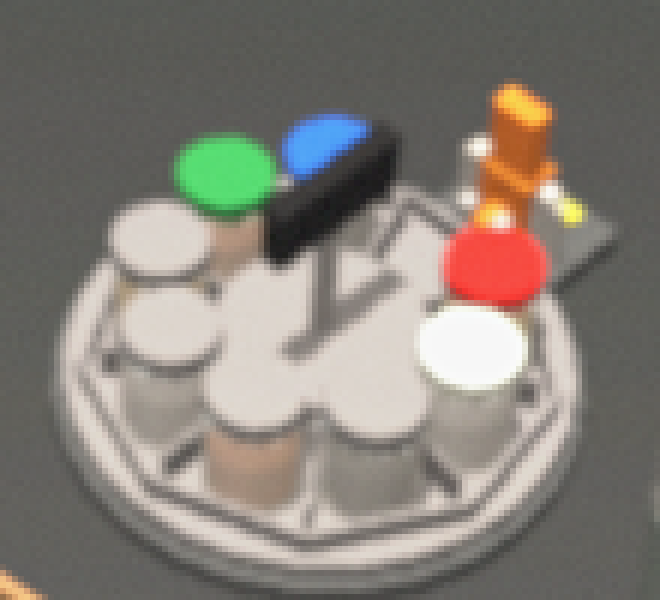

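```bash
python3 - <<'E'
from h import *
from scipy.optimize import least_squares
tc=lambda u,v:(189.5+(u+.5)/4.4,174.5+(v+.5)/4.4)
sc=lambda u,v:(314.5+(u+.5)/6,224.5+(v+.5)/6)
ang=np.radians([-80,-40,40,80,-120,-160,160,120])+np.pi  # left(+y) of front (-x): angle pi-40
P=np.array([back("top",tc(*p),.086)[:2] for p in [(92,226),(131,321),(323,346),(387,265),(128,131),(215,80),(315,90),(384,163)]])
f=lambda q:(q[:2]+.08*np.c_[np.cos(ang+q[2]),np.sin(ang+q[2])]-P).ravel()
r=least_squares(f,[.55,.18,0]);q=r.x;print(q,np.abs(r.fun).max())
S=[back("scene",sc(*p),.086)[:2] for p in [(472,350),(495,265),(225,173)]]
print("scene",np.array(S)-(q[:2]+.08*np.c_[np.cos(ang+q[2]),np.sin(ang+q[2])])[[0,1,3]])
a=back("top",tc(238,122),.154);b=back("top",tc(216,275),.154);print("handle",(a+b)/2,np.linalg.norm(a-b),np.arctan2(*(a-b)[1::-1]))
c,s=np.cos(q[2]),np.sin(q[2]);clip=q[:2]-.14*np.array([c,s]);print("clip pred",clip)
print("clip top/scene",back("top",tc(200,478),.1),back("scene",sc(522,103),.1))
print("yellow",back("top",tc(214,545),.003), "stand c", back("top",tc(265,240),.02))
print("tray",np.mean([back("top",p,.03) for p in [(424,262),(481,268),(474,327),(416,320)]],0))
print("handle scene",back("scene",sc(333,185),.154))
from scipy.spatial.transform import Rotation as R
o=env.observe();print(R.from_rotvec(o["ee_rot"]).as_matrix().round(3),o["position"])
x=R.from_rotvec(o["ee_rot"]).as_matrix()[:2,0];print("jaw x yaw",np.arctan2(x[1],x[0]))
E
```

```text
[ 0.62327633  0.17269085 -0.11341501] 0.0016024230623246094
scene [[0.00316386 0.00507482]
 [0.0025172  0.00494352]
 [0.00209623 0.00397686]]
handle [0.62199868 0.1712869  0.154     ] 0.07851577086419204 -0.10115270848296275
clip pred [0.48417577 0.18853493]
clip top/scene [0.48569574 0.18802923 0.1       ] [0.4841435  0.19125883 0.1       ]
yellow [0.45546181 0.19492001 0.003     ] stand c [0.6245465  0.17061584 0.02      ]
tray [ 0.47266173 -0.31233889  0.03      ]
handle scene [0.63241937 0.18260441 0.154     ]
[[ 0.356 -0.935 -0.   ]
 [-0.935 -0.356  0.001]
 [-0.001 -0.    -1.   ]] [ 0.20453529 -0.53690691  0.23793399]
jaw x yaw -1.2070119807062047
```

```bash
python3 -m crank '[[[50,28.1,72.7,0,-0.477],[50,28.1,72.7,0,-0.477],[50,28.1,72.7,0,-0.477],[50,28.1,72.7,0,-0.477],[50,28.1,72.7,0,-0.477],[50,28.1,72.7,0,-0.477],[50,28.1,72.7,0,-0.477],[50,28.1,72.7,0,-0.477],[50,28.1,72.7,0,-0.477],[50,28.1,72.7,0,-0.477],[50,28.1,72.7,0,-0.477],[50,28.1,72.7,0,-0.477]]]' 20
```

```text
t: 1.6
position: [0.475, 0.1645, 0.2378]
ee_rot: [-2.092, 2.342, 0.001]
contact_force: [1.3, 0.1, 0.7]
opening: 0.0437
```

```bash
python3 -m crank '[[[50,1.05,2.55,-3,0],[50,1.05,2.55,-8,0],[50,1.05,2.55,-12.5,0],[50,1.05,2.55,-12.5,0],[50,1.05,2.55,-12.5,0]]]' 20
python3 - <<'E'
from h import *
from scipy.spatial.transform import Rotation as R
o=env.observe();x=R.from_rotvec(o["ee_rot"]).as_matrix()[:2,0];print(o["position"],np.arctan2(x[1],x[0]))
s=env.get_image("scene")[:,:,::-1];t=env.get_image("top")[:,:,::-1]
cv2.imwrite("pics/d.png",np.hstack([cv2.resize(s[180:300,340:460],(400,400),interpolation=3),cv2.resize(t[230:330,190:290],(400,400),interpolation=3)]))
print(proj("scene",[o["position"],[.4855,.19,.1]]))
E
```

```text
t: 2.22
position: [0.4865, 0.1901, 0.1143]
ee_rot: [-2.091, 2.341, -0.001]
contact_force: [0.5, 0.8, -0.5]
opening: 0.0439
[0.48646307 0.19005763 0.11425102] -1.683656618680244
[[401.22266627 238.46815677]
 [400.9681755  241.81079602]]
```

View pics/d.png

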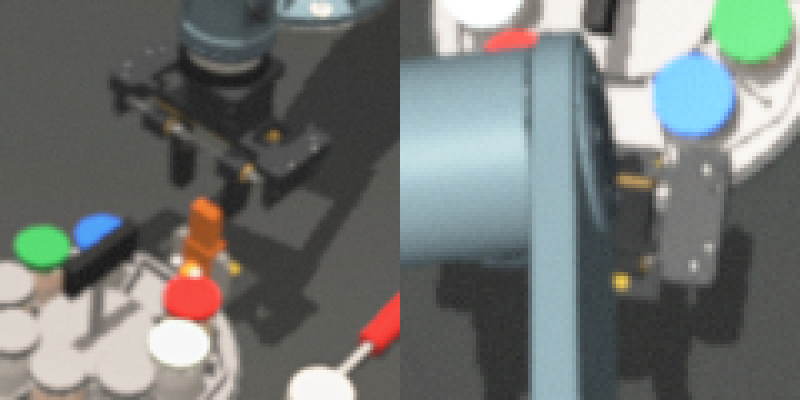

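The fingertips straddle the tab: their midpoint is about (208,198) in the crop, with the tab top just below at (207,207). I'll descend and grip.

```bash
python3 -m crank '[[[50,0,0,-2.4,0],[50,0,0,-4.7,0],[50,0,0,-4.7,0],[0,0,0,-4.7,0],[0,0,0,-4.7,0],[0,0,0,-4.7,0],[0,0,0,-4.7,0]]]' 40
```

```text
t: 3.2
position: [0.4884, 0.1903, 0.0696]
ee_rot: [-2.088, 2.338, -0.005]
contact_force: [-1.0, -0.1, 6.3]
opening: 0.0256
```

```bash
python3 -m crank '[[[0,0,0,0.5,0],[0,0,0,1.2,0],[0,0,0,2,0],[0,0,0,3,0],[0,0,0,4,0],[0,0,0,5,0],[0,0,0,7,0],[0,0,0,10,0],[0,0,0,13,0],[0,0,0,13,0],[0,0,0,13,0]]]' 40
```

```text
t: 4.58
position: [0.4879, 0.1902, 0.1988]
ee_rot: [-2.089, 2.339, -0.004]
contact_force: [0.2, 0.5, -0.9]
opening: 0.0257
```

```bash
python3 -m crank '[[[0,-1.5,-50.2,0,0],[0,-1.5,-50.2,0,0],[0,-1.5,-50.2,0,0],[0,-1.5,-50.2,0,0],[0,-1.5,-50.2,0,0],[0,-1.5,-50.2,0,0],[0,-1.5,-50.2,0,0],[0,-1.5,-50.2,0,0],[0,-1.5,-50.2,0,0],[0,-1.5,-50.2,-5,0],[0,-1.5,-50.2,-8,0],[0,-1.5,-50.2,-8,0]]]' 40
python3 - <<'E'
from h import *
s=env.get_image("scene")[:,:,::-1]
cv2.imwrite("pics/e.png",cv2.resize(s[130:250,200:340],(560,480),interpolation=3))
print(env.observe()["position"])
E
```

```text
t: 6.08
position: [0.4708, -0.3085, 0.115]
ee_rot: [-2.09, 2.338, 0.009]
contact_force: [-0.7, -0.5, -0.6]
opening: 0.0255
[ 0.47208021 -0.30988602  0.11731263]
```

View pics/e.png

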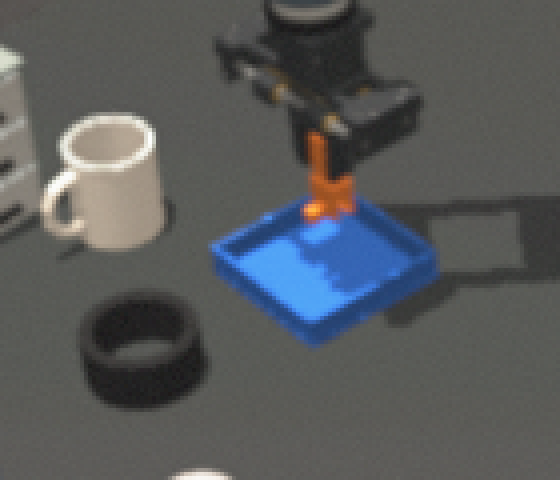

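The clip is held above the tray, with its foot at about (325,215) in the crop and the tray centre at about (325,265), which is consistent with a clip still roughly 70 mm up. I'll lower it, release it and rise.

```bash
python3 -m crank '[[[0,0,-0.1,-3,0],[0,0,-0.1,-5.5,0],[0,0,-0.1,-6.6,0],[0,0,-0.1,-6.6,0],[0,0,-0.1,-6.6,0]]]' 40
```

```text
t: 6.75
position: [0.4729, -0.3115, 0.0528]
ee_rot: [-2.09, 2.338, -0.001]
contact_force: [0.3, -0.0, -0.1]
opening: 0.0258
```

```bash
python3 -m crank '[[[0,0,0,-0.4,0],[0,0,0,-0.4,0],[50,0,0,-0.4,0],[50,0,0,-0.4,0],[50,0,0,-0.4,0],[50,0,0,-0.4,0],[50,0,0,3,0],[50,0,0,8,0],[50,0,0,13,0],[50,0,0,18,0],[50,0,0,18,0],[50,0,0,18,0]]]' 40
python3 - <<'E'
from h import *
s=env.get_image("scene")[:,:,::-1]
t=env.get_image("top")[:,:,::-1]
cv2.imwrite("pics/f.png",np.hstack([cv2.resize(s[150:230,240:320],(400,400),interpolation=3),cv2.resize(s[225:325,315:415],(400,400),interpolation=3)]))
cv2.imwrite("pics/t2.png",t)
E
```

```text
t: 8.25
position: [0.4726, -0.3112, 0.2321]
ee_rot: [-2.09, 2.338, 0.0]
contact_force: [-0.5, -0.4, -0.7]
opening: 0.0441
```

View pics/f.png

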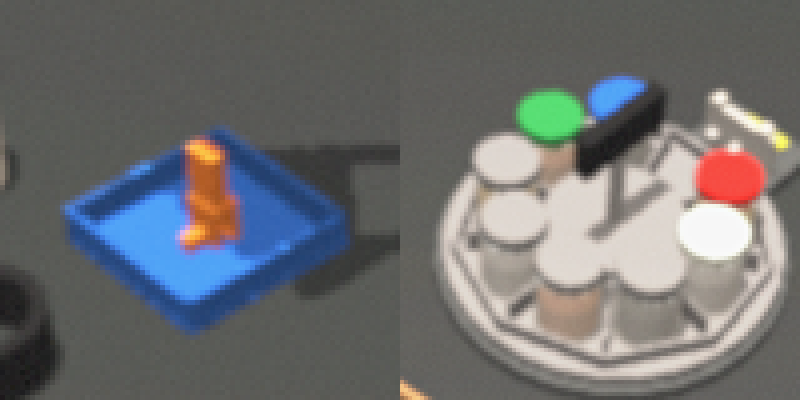

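The clip stands upright in the tray (crop (207,200)), the fingers are clear of it, and the carousel is undisturbed with its rail empty. Next is the handle.

```bash
python3 -m crank '[[[50,15.1,48.4,0,0],[50,15.1,48.4,0,0],[50,15.1,48.4,0,0],[50,15.1,48.4,0,0],[50,15.1,48.4,0,0],[50,15.1,48.4,0,0],[50,15.1,48.4,0,0],[50,15.1,48.4,0,0],[50,15.1,48.4,0,0],[50,15.1,48.4,-2,0],[50,15.1,48.4,-4,0],[50,15.1,48.4,-4,0]]]' 25
python3 - <<'E'
from h import *
s=env.get_image("scene")[:,:,::-1]
o=env.observe();p=o["position"];print(p,proj("scene",[p]))
cv2.imwrite("pics/g.png",cv2.resize(s[190:290,320:420],(600,600),interpolation=3))
E
```

```text
t: 9.85
position: [0.621, 0.1714, 0.187]
ee_rot: [-2.091, 2.344, 0.01]
contact_force: [-0.1, 0.5, 0.1]
opening: 0.0443
[0.62209595 0.17169683 0.1888241 ] [[369.69961762 242.33473544]]
```

View pics/g.png

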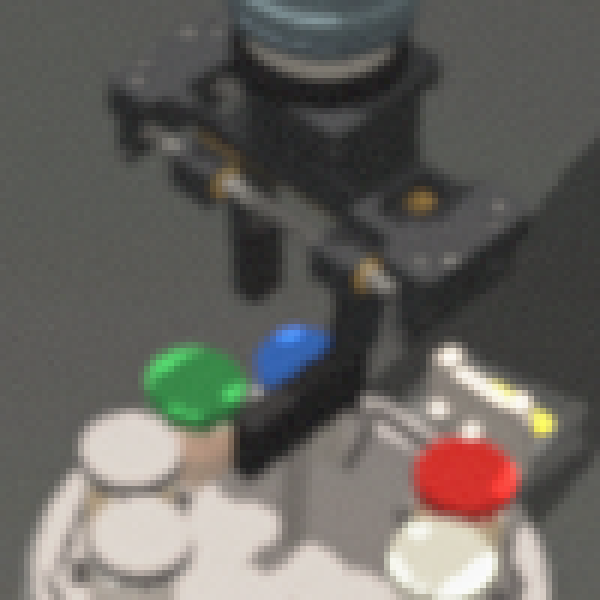

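The bar lies between the two fingers: the fingertips are near (255,295) and (355,370), and the bar runs from (245,440) to (360,370). I'll descend and close gently, watching the side force.

```bash
python3 -m crank '[[[50,0.2,0.2,-3,0],[50,0.2,0.2,-5.5,0],[50,0.2,0.2,-7.1,0],[50,0.2,0.2,-7.1,0],[50,0.2,0.2,-7.1,0]]]' 8
python3 -m crank '[[[0,0,0,0,0],[0,0,0,0,0],[0,0,0,0,0],[0,0,0,0,0],[0,0,0,0,0]]]' 8
python3 -c "
from h import *
o=env.observe();print(o['position'],o['contact_force'],o['moment'])"
```

```text
t: 10.52
position: [0.625, 0.1736, 0.1191]
ee_rot: [-2.088, 2.341, 0.006]
contact_force: [0.5, -0.3, 0.6]
opening: 0.0441
t: 11.15
position: [0.6253, 0.1745, 0.1196]
ee_rot: [-2.087, 2.34, 0.006]
contact_force: [0.6, 5.2, 2.1]
opening: 0.014
[0.62525199 0.17450089 0.11958542] [0.63970116 5.21297193 2.10021526] [ 0.71467497 -0.05977468 -0.04226619]
```

```bash
python3 -m crank '[[[0,0,0.1,0,0],[0,0,0.1,0,0.05],[0,0,0.1,0,0.15],[0,0,0.1,0,0.25],[0,0,0.1,0,0.35],[0,0,0.1,0,0.45],[0,0,0.1,0,0.55],[0,0,0.1,0,0.64],[0,0,0.1,0,0.7],[0,0,0.1,0,0.7],[0,0,0.1,0,0.7],[0,0,0.1,0,0.7]]]' 20
python3 - <<'E'
from h import *
from scipy.spatial.transform import Rotation as R
o=env.observe();x=R.from_rotvec(o["ee_rot"]).as_matrix()[:2,0];print(o["position"],np.arctan2(x[1],x[0]),o["contact_force"],o["moment"])
s=env.get_image("scene")[:,:,::-1];t=env.get_image("top")[:,:,::-1]
cv2.imwrite("pics/i.png",np.hstack([cv2.resize(s[225:325,315:415],(400,400),interpolation=3),cv2.resize(t[180:310,190:320],(400,400),interpolation=3)]))
E
```

```text
t: 12.65
position: [0.6251, 0.1752, 0.1196]
ee_rot: [-2.765, 1.484, 0.009]
contact_force: [-3.0, -1.6, 2.8]
opening: 0.014
[0.62508913 0.17517236 0.11957909] -0.9853561053429094 [-2.95657428 -1.58757605  2.81795805] [-0.21359376  0.26869254  0.00990247]
```

View pics/i.png

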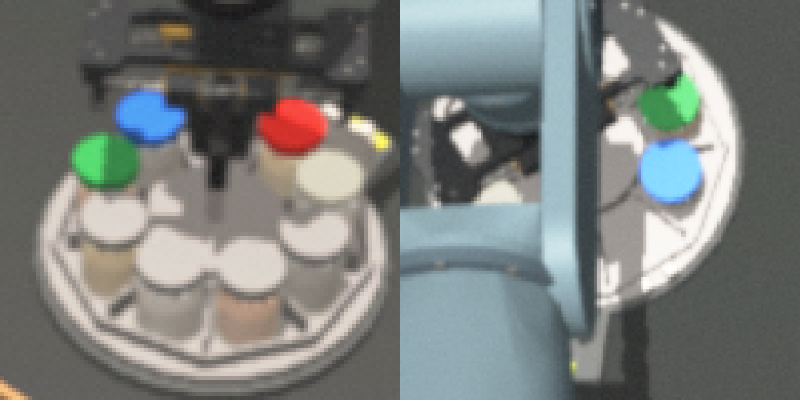

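Red is now directly behind the rail in the scene crop, at (293,127). I'll quantify the turn by fitting the lids before and after with the same camera.

```bash
python3 - <<'E'
from h import *
from scipy.optimize import least_squares
def fit(pts,k,degs):
    P=np.array([back("scene",(314.5+(u+.5)/k,224.5+(v+.5)/k),.086)[:2] for u,v in pts])
    a=np.radians(degs)+np.pi
    r=least_squares(lambda q:(q[:2]+.08*np.c_[np.cos(a+q[2]),np.sin(a+q[2])]-P).ravel(),[.62,.17,0]);print(r.x,np.abs(r.fun).max());return r.x,P
A,_=fit([(472,350),(495,265),(225,173),(160,240),(172,325),(262,395),(375,388)],6,[-80,-40,80,120,160,-160,-120])
B,P=fit([(330,178),(293,127),(105,160),(113,220),(170,258),(252,265),(315,235)],4,[-80,-40,80,120,160,-160,-120])
print("turn",B[2]-A[2])
for yaw in(A[2],-.113,-.10,-.13):
    print(yaw,P[1]-(A[:2]-.08*np.array([np.cos(yaw),np.sin(yaw)])))
E
```

```text
[ 0.6249053   0.17693137 -0.10880072] 0.004888646543356467
[0.62613147 0.177622   0.57915873] 0.0020936317113223746
turn 0.6879594473275439
-0.10880071616240108 [0.00159277 0.00175416]
-0.113 [0.00155559 0.00142028]
-0.1 [0.00166614 0.00245438]
-0.13 [1.39075734e-03 7.03262630e-05]
```

```bash
python3 -m crank '[[[0,0,0,0,0],[0,0,0,0,0],[0,0,0,0,0],[0,0,0,0,0]]]' 20; python3 -c "
from rig import env
o=env.observe();print(o['dq'].round(3),o['position'],o['ee_rot'],o['contact_force']);print(env.finish_job())"
```

```text
t: 13.25
position: [0.6251, 0.1752, 0.1196]
ee_rot: [-2.765, 1.484, 0.009]
contact_force: [-1.9, -0.9, 3.4]
opening: 0.0136
[ 0.    -0.    -0.001 -0.001  0.    -0.001] [0.62505679 0.17517616 0.1195732 ] [-2.76493865  1.48382751  0.00922836] [-1.86151158 -0.85370776  3.40633172]
the job is handed in; nothing more can be done
None
```

I did every step and handed the job in at about 13 s of the 56 s. It reported no verdict, so what follows is from my own checks.

- **Clip:** I pulled it straight up off the rail and put it down in the blue tray. The picture after release shows it standing upright inside the tray, clear of the fingers; I did not look at it again after that.
- **Carousel:** I gripped the bar handle and turned the carousel by +0.70 rad. A before-and-after fit of the lids in the camera image gives 0.69 rad, with the red jar about 2 mm from the front spot (limit 12 mm).
- **Hand-in state:** The arm was still, holding the handle with the grip set to 20 N and the opening reading about 14 mm, the bar's thickness. All the jars I could see stood in their bays, and no move went near the other things.
- **Disagreement:** The two cameras differ by about 2 to 5 mm in the stand's position, so I aimed at the clip and handle between the two. The red jar figure comes from the scene camera alone, as the arm hid the red jar from the top camera.

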